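Centre the bottle on the scale and take the weight

TASK

The small brown bottle was set down near the edge of the bench scale's round pan. Without gripping or lifting it, nudge it with light fingertip taps, low on its body, until it stands upright inside the ring marked in the middle of the pan; do not knock it over or off. Then take the fingers off it, press the scale's round key fully down to take the weight, and leave the other things on the bench where they are.

Things in the scene. Friction and masses are not known exactly. Their poses are not given: they have to be found in the camera images.
- small_bottle: The small brown glass dropper-type bottle with a black top that stands on the scale's pan: round body of 28 mm diameter, straight-sided from the base to 44 mm up, then a 16 mm wide neck and top; 74 mm tall in all, about 0.07 kg, loose, tips easily when pushed high up. Origin at the centre of its underside, z up along the bottle. It starts 14 to 23 mm off the pan's centre, in any direction.
- pan_centre (a point): Centre of the upper face of the scale's round flat steel pan (80 mm diameter, no rim, 44 mm above the worktop, fixed). A dark ring of 41 mm diameter is marked round this point; the bottle is inside it when its centre is within about 6 mm of this point. The pan may be put on in any rotation, so only the point's position and vertical axis mean anything.
- scale: White bench scale, 170 x 130 mm, flat deck 30 mm above the worktop, fixed to it. Origin on the worktop exactly under the pan's centre; its own x axis points from the front (dark display and key) to the back: the housing spans x -115 to +55 mm and y -65 to +65 mm. Nothing on it stands higher than the key (top 51 mm above the worktop).
- scale_key_top (a point): Middle of the upper face of the scale's one round white key (22 mm diameter, spring-loaded, its top 51 mm above the worktop, in a grey housing of 38 mm diameter, 42 mm above the worktop) on the deck beside the dark display, at x -86, y -40 mm in the scale's frame. It is pressed straight down.
- scale_key (a joint): Travel of the key: 0 released, 0.005 m fully down (about 4 N); it springs back.
- dropper_bottle: Bystander, loose: larger brown dropper bottle, 33 mm diameter, 102 mm tall, origin at the centre of its underside. Beside or behind the scale.
- specimen_cup: Bystander, loose: lidded specimen cup, 59 mm diameter, 75 mm tall, origin at the centre of its underside. Beside or behind the scale.
- petri_dish: Bystander, loose: flat round dish with lid, 56 mm diameter, 12 mm high, behind the scale; origin at the centre of its underside.
- cartridge_box: Bystander, loose: flat carton 90 x 64 x 28 mm lying to the right of the scale; origin at the centre of its underside.

How it is judged:
By the outcome, as a careful person would: the job done as asked, in the order asked, and still so for the second after the job is handed in, with the robot touching nothing.
It also fails if it takes over 51 s, if anything falls off the work surface, if the arm or the gripper's body presses on something with over 40 N, if the wrist force passes 120 N, or if a joint passes its speed limit or range.

ROBOT

A 6-joint arm with a two-finger parallel gripper is mounted at the origin on a cart in front of the work surface, level with it; the furniture and walls round the work are solid. World frame = base frame: x ahead of the robot, y to its left, z up, the work surface at z = 0. Lengths are in m, angles in rad, forces in N, time in s.
With the tool pointing down it reaches from about 0.375 to 0.975 m from the base axis. Payload 3.8 kg.
Tool frame: the origin (TCP) lies on the mounting face of the last link; the fingertips stand 173 mm ahead of it and the grasp point (between the pads) lies 155 mm ahead of it; z points along the fingers, y is the direction in which the jaws open and shut (so a half turn about z gives the same grasp; the last joint's range is limited). The gripper opens to 85 mm and grips with 20 to 120 N. Pads are 22 mm wide; open, the fingers measure 114 mm over their backs; the gripper's body (76 mm by 85 mm) begins 54 mm behind the grasp point. The pads swing forward as they close: fully open they stand 13 mm farther back than shut.
Start: joints at [-1.138, 0.264, 1.604, -0, 1.274, -0.037], TCP at [0.306, -0.602, 0.405] pointing down, gripper open.
Joint ranges: [-2.63, 2.63], [-0.94, 2.18], [0.31, 2.57], [-1.31, 4.45], [0, 2.66], [-2.55, 2.55]. Speed limits (rad/s): [2.57, 2.57, 3.14, 3.14, 3.14, 3.14].

INTERFACE

Orientations are given as a rotation vector (axis times angle).
In Python, from workcell import bot, imaging, order gives the robot as it stands. The module is installed in compiled form; this text tells all that it offers.
- The arm moves only by the shell command python3 -m creep 'ROWS' [OPENING] [FORCE]. ROWS is JSON, a list of rows, each an object with "slide": the shift along the tool's x, y, z each as a share of 25 mm, from -1 to 1, a list of three; "angular": the turn, a rotation vector about the tool's x, y, z each as a share of 4 degrees, from -1 to 1, a list of three. A call has 1 to 5 rows; each row shifts and turns the commanded pose from where the row before left it, along the tool's axes as they then stand; what a row does not reach is not made up. A row lasts 1/12 s, in which the tool goes at most 41.7 mm and 7.16 degrees, less where a joint would pass 70% of its speed; a pose out of reach is approached as far as the arm can. A call with a number of a shift or a turn outside -1 to 1 is refused whole. A call with a gripper value outside its range is refused whole. OPENING is the closure, from -1 (fully open) to 1 (shut), set as the call begins (- or left out, the last holds). The fingers move at their own pace and stop on an object; FORCE is the grip in N (left out, the last holds). Time passes only in rows, so rows that do not move let the fingers close. It gives the time, the measured TCP pose, the force and the opening at its end, in the units of the state.
- bot.read_state(): the state, without advancing time (a new reading comes with each control period).
- imaging.read_camera(name): name is "scene" or "top"; returns (picture, depth): 420x560x3 uint8, red, green, blue; 420x560 float32, m along the optical axis (not along the pixel's ray), 0 where there is no reading.
- imaging.camera_model(name): a dict with "fovy" (degrees; the focal length in pixels is half the picture's height over the tangent of half this angle, whatever the lens; pixels are square), "cx", "cy" (the principal point, pixels), "k1" (the pictures are not rectified: a ray, as slopes to the right and down, at radius r is drawn at 1 + k1 r^2 times it, then the intrinsics apply), "camera_from_world" (4x4, takes a point from world to camera coordinates). Camera axes: x right, y down, z forward; pixel columns grow to the right and rows downward; lengths in m; the calibration is good to about 2 mm. A picture is of the moment at which its call begins. camera_model takes no time and is no camera call.
- order.finish_job(): hands the job in, once; it reports no verdict.
The state is a dict: "time": time; "q": joint angles; "joint_vel": joint speeds; "joint_torque": joint torques, N m; "tool_pos": TCP position; "tcp_rot": TCP orientation; "wrist_force": force on the tool from outside, world axes, zero at the start; "torque": the same for the moment, N m; "width": opening from 0.0 (shut) to 1.0 (fully open).
Only numpy, scipy, OpenCV 4.12 (cv2) and the standard library are available. Lean on these libraries where they do the work, as an engineer would, in place of code of your own. Each camera call takes 0.05 s, during which the arm holds its last target.

## Working session

There is one attempt and no reset: what is moved stays moved. The work goes in short steps, Python scripts to look and compute and a shell command to move; the robot and the scene stay as the last step left them, time stands still between calls to the robot, and variables do not carry over. Pictures are saved under pics/ and viewed, and the job is handed in when it is done.

```bash
mkdir -p pics; python3 - <<'E'
from workcell import bot, imaging
import cv2,numpy as np
print(bot.read_state())
for n in ("scene","top"):
    p,d=imaging.read_camera(n)
    cv2.imwrite(f"pics/{n}0.png",p[:,:,::-1]); np.save(f"pics/{n}0.npy",d)
    print(n,imaging.camera_model(n))
E
```

```text
{'time': 0.0, 'q': array([-1.13789734e+00,  2.64758395e-01,  1.60537630e+00, -1.75930375e-05,
        1.27368668e+00, -3.69147739e-02]), 'joint_vel': array([-0.00076491,  0.00067565, -0.00093118, -0.0004852 , -0.00165803,
        0.00078117]), 'joint_torque': array([-1.92726868e-03, -5.15111232e+01, -3.67320979e+01, -1.30666367e-04,
        1.27109553e-02,  2.98589420e-06]), 'tool_pos': array([ 0.30542965, -0.60156199,  0.40335681]), 'tcp_rot': array([-3.05318810e+00, -7.30713348e-01,  7.14026908e-04]), 'wrist_force': array([-0.07835964, -0.51984458, -0.19339971]), 'torque': array([-0.00560851,  0.00749376, -0.00192798]), 'width': 0.9957068538657904}
scene {'fovy': 44.60220406892022, 'cx': 285.540703064672, 'cy': 216.05882710583262, 'k1': -0.16202591545214676, 'camera_from_world': array([[ 0.57273206, -0.81961645,  0.01438268, -0.55714323],
       [-0.34636199, -0.25785879, -0.90196575,  0.16054369],
       [ 0.74297466,  0.51160309, -0.43156799,  0.70832742],
       [ 0.        ,  0.        ,  0.        ,  1.        ]])}
top {'fovy': 56.170736993821926, 'cx': 283.7534168209971, 'cy': 211.34794873125264, 'k1': -0.10132389207108305, 'camera_from_world': array([[ 0.02845065, -0.99959082, -0.00295844, -0.32655054],
       [-0.99487822, -0.02802909, -0.09711691,  0.52690958],
       [ 0.09699425,  0.00570633, -0.99526858,  0.88187114],
       [ 0.        ,  0.        ,  0.        ,  1.        ]])}
```

View pics/scene0.png

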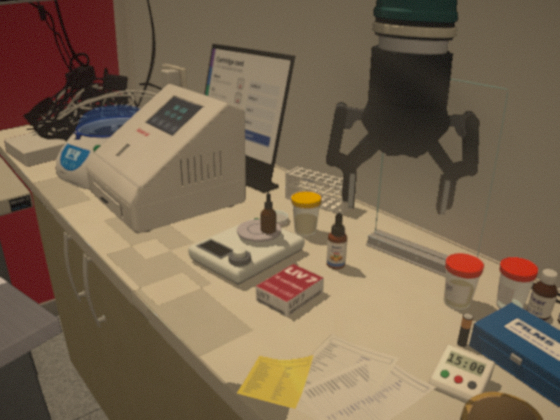

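View pics/top0.png

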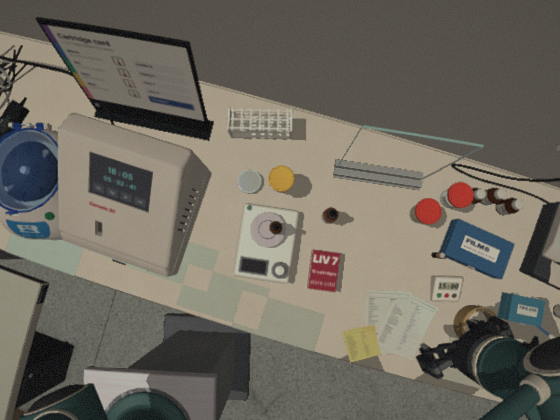

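The top view shows the scale around (268,243), its key at about (280,269) and the bottle at about (277,228). The cartridge box is at (324,270), the large dropper at (331,215), the cup at (281,179) and the dish at (250,181). Next I'll enlarge.

```bash
cat > h.py <<'E'
import numpy as np,cv2
from workcell import bot,imaging
def K(m):
    f=210/np.tan(np.radians(m['fovy'])/2); return np.array([[f,0,m['cx']],[0,f,m['cy']],[0,0,1]]),np.array([m['k1'],0,0,0,0.])
def ray(n,u,v):
    m=imaging.camera_model(n);k,d=K(m)
    s=cv2.undistortPoints(np.array([[[u,v]]],float),k,d)[0,0]
    T=m['camera_from_world'];R=T[:3,:3]
    return -R.T@T[:3,3], R.T@np.array([s[0],s[1],1])
def onz(n,u,v,z):
    c,r=ray(n,u,v); return c+r*(z-c[2])/r[2]
def proj(n,p):
    m=imaging.camera_model(n);k,d=K(m);T=m['camera_from_world']
    rv=cv2.Rodrigues(T[:3,:3])[0]
    return cv2.projectPoints(np.array(p,float).reshape(-1,3),rv,T[:3,3],k,d)[0].reshape(-1,2)
def tri(a,b):
    (c1,r1),(c2,r2)=ray(*a),ray(*b)
    A=np.stack([r1,-r2],1);s=np.linalg.lstsq(A,c2-c1,rcond=None)[0]
    p,q=c1+s[0]*r1,c2+s[1]*r2
    return (p+q)/2,np.linalg.norm(p-q)
def crop(img,x0,y0,w,h,s,fn):
    c=cv2.resize(img[y0:y0+h,x0:x0+w],None,fx=s,fy=s,interpolation=cv2.INTER_CUBIC);c=np.ascontiguousarray(c)
    for i in range(0,w,10): cv2.putText(c,str(x0+i),(i*s,10),0,.35,(0,255,0),1);cv2.line(c,(i*s,12),(i*s,18),(0,255,0),1)
    for i in range(0,h,10): cv2.putText(c,str(y0+i),(0,i*s+4),0,.35,(0,255,0),1);cv2.line(c,(24,i*s),(30,i*s),(0,255,0),1)
    cv2.imwrite(fn,c)
E
python3 - <<'E'
from h import *
crop(cv2.imread('pics/top0.png'),228,195,80,95,6,'pics/topc0.png')
crop(cv2.imread('pics/scene0.png'),185,185,125,95,6,'pics/scenec0.png')
E
```

```text
(no output)
```

View pics/topc0.png

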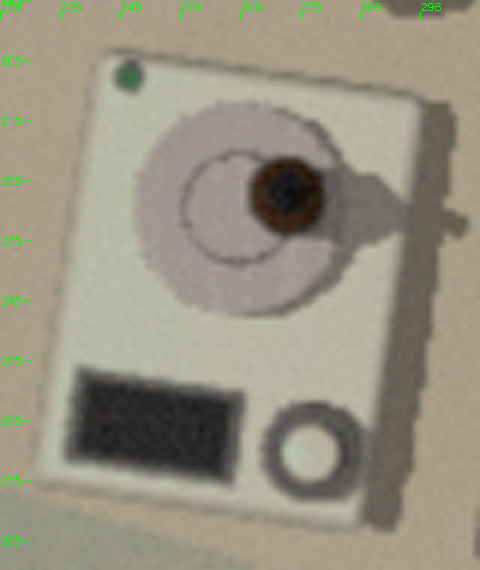

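View pics/scenec0.png

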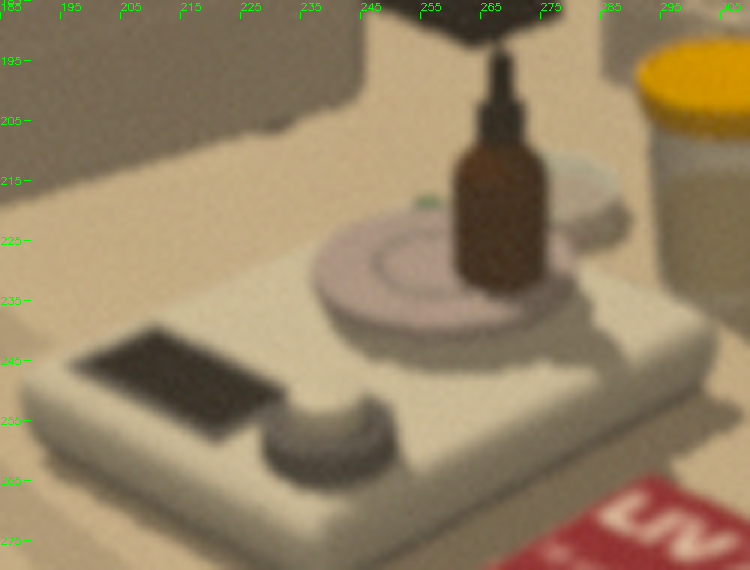

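```bash
python3 - <<'E'
from h import *
t=lambda x,y:('top',228+(x+.5)/6-.5,195+(y+.5)/6-.5)
s=lambda x,y:('scene',185+(x+.5)/6-.5,185+(y+.5)/6-.5)
np.set_printoptions(precision=4,suppress=True)
print('pan',tri(t(238,208),s(445,270)),onz(*t(238,208),.044),onz(*s(445,270),.044))
print('key',tri(t(310,453),s(325,397)),onz(*t(310,453),.051),onz(*s(325,397),.051))
print('bottle base s',onz(*s(500,275),.044),'shoulder top',onz(*t(289,196),.088),'tip',onz(*t(289,188),.118),onz(*s(500,45),.118))
for n,p in dict(lt=(101,55),rt=(422,98),bl=(38,482),br=(362,526)).items(): print(n,onz(*t(*p),.03))
for n,u,v,z in (('drop',331,213.5,.1),('cup',281.5,178,.075),('petri',250,181,.012),('boxc',324,270,.028)): print(n,onz('top',u,v,z))
d=np.load('pics/top0.npy'); T=imaging.camera_model('top')['camera_from_world']
for u,v in((262,232),(280,270),(255,245)): 
  c,r=ray('top',u,v); print('depth z',(c+r*d[v,u])[2])
c,r=ray('top',120,180); print('analyser top',c+r*d[180,120]); c,r=ray('top',200,180);print(c+r*d[180,200])
c,r=ray('top',360,128); print(c+r*d[128,360]);c,r=ray('top',205,110); print(c+r*d[110,205])
E
```

```text
pan (array([ 0.493 , -0.2757,  0.0407]), np.float64(0.000528472847707284)) [ 0.4926 -0.2757  0.044 ] [ 0.488  -0.2799  0.044 ]
key (array([ 0.4024, -0.3052,  0.0482]), np.float64(0.0004218135995248255)) [ 0.4027 -0.3054  0.051 ] [ 0.3985 -0.3082  0.051 ]
bottle base s [ 0.4951 -0.2949  0.044 ] shoulder top [ 0.4952 -0.2957  0.088 ] tip [ 0.4963 -0.2964  0.118 ] [ 0.4944 -0.2955  0.118 ]
lt [ 0.5505 -0.2206  0.03  ]
rt [ 0.5374 -0.344   0.03  ]
bl [ 0.3875 -0.2027  0.03  ]
br [ 0.3748 -0.3255  0.03  ]
drop [ 0.5269 -0.4119  0.1   ]
cup [ 0.6045 -0.3047  0.075 ]
petri [ 0.6069 -0.2298  0.012 ]
boxc [ 0.4044 -0.4067  0.028 ]
depth z 0.041077366570839935
depth z 0.0528647446355639
depth z 0.029991826455067705
analyser top [0.5711 0.0044 0.1949]
[ 0.5909 -0.1308  0.1011]
[ 0.7481 -0.4916 -0.0011]
[ 0.7479 -0.1323  0.0978]
```

The bottle sits about 20 mm from the pan centre towards −y. I'll shut the gripper and move to a hover on its −y side.

```bash
python3 -m creep '[{"slide":[0.96,-0.47,0.16],"angular":[0,0,0]},{"slide":[0.96,-0.47,0.16],"angular":[0,0,0]},{"slide":[0.96,-0.47,0.16],"angular":[0,0,0]},{"slide":[0.96,-0.47,0.16],"angular":[0,0,0]},{"slide":[0.96,-0.47,0.16],"angular":[0,0,0]}]' 1 20
python3 -m creep '[{"slide":[0.96,-0.47,0.16],"angular":[0,0,0]},{"slide":[0.96,-0.47,0.16],"angular":[0,0,0]},{"slide":[0.96,-0.47,0.16],"angular":[0,0,0]},{"slide":[0.96,-0.47,0.16],"angular":[0,0,0]},{"slide":[0.96,-0.47,0.16],"angular":[0,0,0]}]'
python3 -m creep '[{"slide":[0,0,0],"angular":[0,0,-1]},{"slide":[0,0,0],"angular":[0,0,-1]},{"slide":[0,0,0],"angular":[0,0,-1]},{"slide":[0,0,0],"angular":[0,0,-1]},{"slide":[0,0,0],"angular":[0,0,-1]}]'
python3 -m creep '[{"slide":[0,0,0],"angular":[0,0,-1]},{"slide":[0,0,0],"angular":[0,0,-1]},{"slide":[0,0,0],"angular":[0,0,-1]},{"slide":[0,0,0],"angular":[0,0,-1]},{"slide":[0,0,0],"angular":[0,0,-1]}]'
python3 -m creep '[{"slide":[0,0,0],"angular":[0,0,-1]},{"slide":[0,0,0],"angular":[0,0,-1]},{"slide":[0,0,0],"angular":[0,0,-1]},{"slide":[0,0,0],"angular":[0,0,-1]},{"slide":[0,0,0],"angular":[0,0,-1]}]'
cat >> h.py <<'E'
from scipy.spatial.transform import Rotation as Ro
def st():
    s=bot.read_state(); R=Ro.from_rotvec(s['tcp_rot']).as_matrix()
    print('t',round(s['time'],2),'p',s['tool_pos'].round(4),'x',R[:,0].round(3),'y',R[:,1].round(3),'z',R[:,2].round(3),'q',s['q'].round(2),'F',s['wrist_force'].round(2),'w',round(s['width'],3))
    return s,R
E
python3 -c "
from h import *
s,R=st()
p,d=imaging.read_camera('top');cv2.imwrite('pics/top1.png',p[:,:,::-1])
p,d=imaging.read_camera('scene');cv2.imwrite('pics/scene1.png',p[:,:,::-1])"
```

```text
time: 0.52
tool_pos: [0.3863, -0.494, 0.3838]
tcp_rot: [-3.054, -0.73, 0.001]
wrist_force: [1.0, -0.5, 0.6]
width: 0.301
time: 0.93
tool_pos: [0.4668, -0.3871, 0.3639]
tcp_rot: [-3.055, -0.731, 0.001]
wrist_force: [0.7, 0.2, -0.0]
width: -0.002
time: 1.35
tool_pos: [0.4663, -0.3881, 0.364]
tcp_rot: [-2.879, -1.256, 0.001]
wrist_force: [-1.4, -0.6, -0.1]
width: -0.001
time: 1.77
tool_pos: [0.4662, -0.3883, 0.364]
tcp_rot: [-2.617, -1.736, 0.0]
wrist_force: [0.2, 1.1, -0.8]
width: -0.002
time: 2.18
tool_pos: [0.4662, -0.3883, 0.364]
tcp_rot: [-2.276, -2.164, 0.0]
wrist_force: [0.3, -0.4, -0.1]
width: -0.0
t 2.18 p [ 0.4662 -0.3883  0.364 ] x [0.05  0.999 0.001] y [ 0.999 -0.05  -0.001] z [-0.001  0.001 -1.   ] q [-0.74  0.16  1.8  -0.    1.18 -0.69] F [ 0.33 -0.42 -0.06] w -0.0
```

```bash
python3 -m creep '[{"slide":[0,0,0],"angular":[0,0,-1]},{"slide":[0,0,0],"angular":[0,0,-1]},{"slide":[0,0,0],"angular":[0,0,-0.5]},{"slide":[0.72,0.53,0],"angular":[0,0,0]},{"slide":[0.72,0.53,0],"angular":[0,0,0]}]'
python3 -m creep '[{"slide":[0.72,0.53,0],"angular":[0,0,0]},{"slide":[0,0,1],"angular":[0,0,0]},{"slide":[0,0,1],"angular":[0,0,0]},{"slide":[0,0,1],"angular":[0,0,0]},{"slide":[0,0,0],"angular":[0,0,0]}]'
python3 -c "
from h import *
s,R=st()
p,d=imaging.read_camera('top');cv2.imwrite('pics/top2.png',p[:,:,::-1])
p,d=imaging.read_camera('scene');cv2.imwrite('pics/scene2.png',p[:,:,::-1])
tip=s['tool_pos']+.173*R[:,2];print(tip,proj('scene',tip),proj('top',tip))
crop(cv2.imread('pics/scene2.png'),185,150,125,95,6,'pics/scenec2.png')
"
```

```text
time: 2.7
tool_pos: [0.488, -0.3498, 0.3643]
tcp_rot: [-2.088, -2.346, 0.0]
wrist_force: [0.4, 0.3, -0.6]
width: 0.001
time: 3.12
tool_pos: [0.4972, -0.3281, 0.2837]
tcp_rot: [-2.078, -2.342, 0.002]
wrist_force: [-1.1, -0.2, -0.7]
width: 0.0
t 3.12 p [ 0.4972 -0.3281  0.2837] x [-0.119  0.993  0.007] y [ 0.993  0.119 -0.008] z [-0.009  0.006 -1.   ] q [-0.63  0.22  1.89 -0.    1.04 -0.74] F [-1.08 -0.17 -0.69] w 0.0
[ 0.4956893  -0.32706257  0.11070561] [[283.40867048 200.21641248]] [[290.5620955  226.82617191]]
```

View pics/scene2.png

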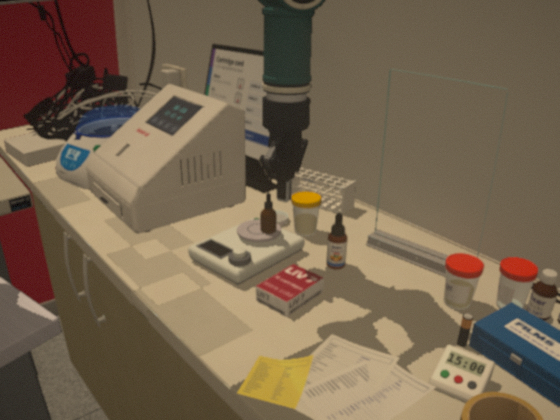

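View pics/top2.png

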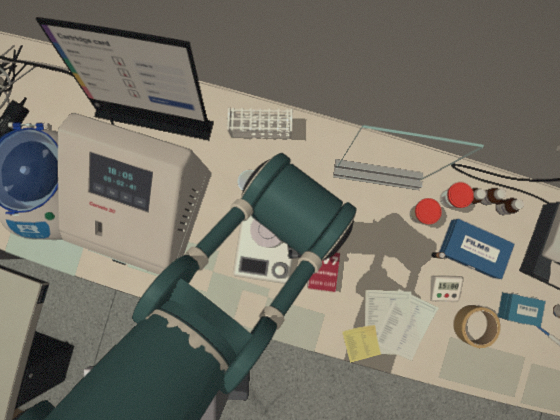

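View pics/scenec2.png

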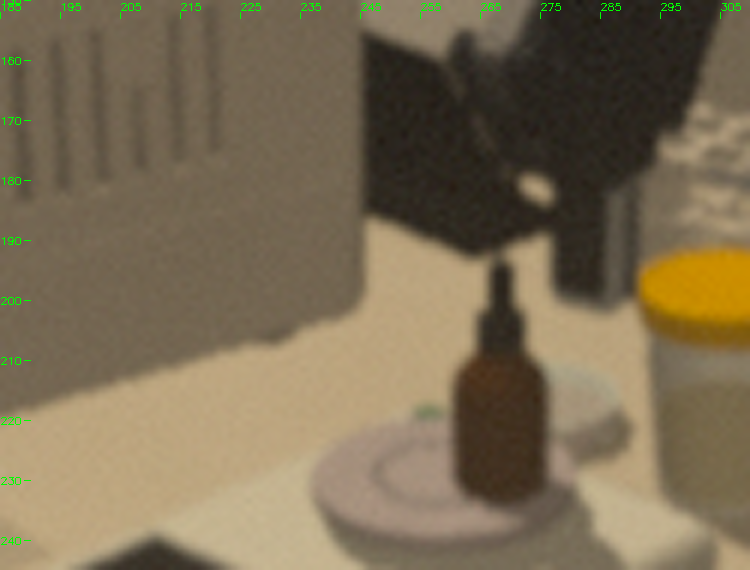

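The tip projects at (283,200) and I see it there, at the fingertip's lower edge (about 277–292, 201). Next I back off, tilt the tool 8° so the tip leads and makes contact low, and descend.

```bash
python3 -m creep '[{"slide":[-0.64,0.1,0],"angular":[0,1,0]},{"slide":[-0.64,0,0],"angular":[0,1,0]},{"slide":[-0.14,0,0.99],"angular":[0,0,0]},{"slide":[-0.08,0,0.6],"angular":[0,0,0]},{"slide":[0,0,0],"angular":[0,0,0]}]'
cat >> h.py <<'E'
def look(tag,top=False):
    s,R=st(); tip=s['tool_pos']+.173*R[:,2]; print('tip',tip.round(4))
    p,d=imaging.read_camera('scene');p=p[:,:,::-1]
    crop(p,210,165,100,90,7,f'pics/scenec{tag}.png'); print(proj('scene',tip))
    if top:
        p,d=imaging.read_camera('top');crop(p[:,:,::-1],228,195,80,95,6,f'pics/topc{tag}.png')
E
python3 -c "
from h import *
look(3)"
```

```text
time: 3.63
tool_pos: [0.5051, -0.3618, 0.2472]
tcp_rot: [-2.012, -2.267, -0.14]
wrist_force: [-0.8, 0.3, 0.1]
width: -0.001
t 3.63 p [ 0.5051 -0.3618  0.2472] x [-0.117  0.983  0.141] y [ 0.993  0.119 -0.002] z [-0.019  0.14  -0.99 ] q [-0.69  0.33  1.83  0.11  1.09 -0.86] F [-0.78  0.32  0.06] w -0.001
tip [ 0.5018 -0.3376  0.0759]
[[290.24649777 219.16958846]]
```

View pics/scenec3.png

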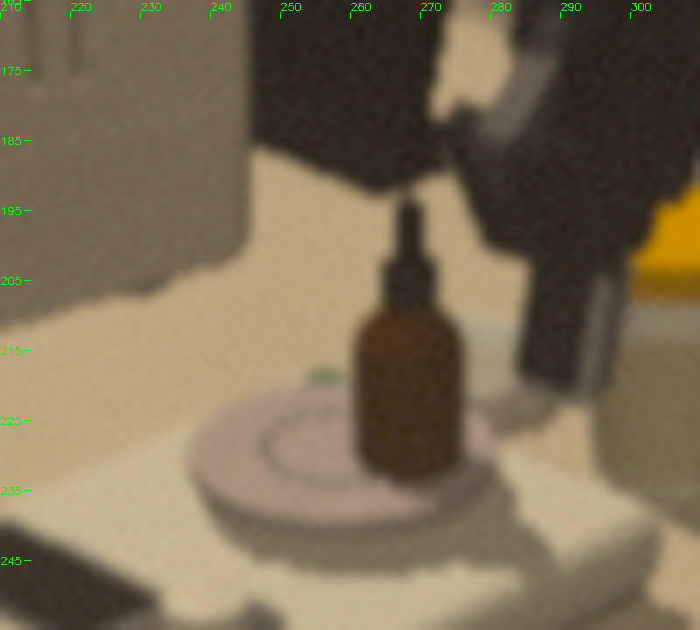

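```bash
python3 -m creep '[{"slide":[-0.12,-0.05,0.86],"angular":[0,0,0]},{"slide":[0,0,0],"angular":[0,0,0]}]'
python3 -c "
from h import *
look(4)"
```

```text
time: 3.85
tool_pos: [0.5041, -0.3613, 0.2264]
tcp_rot: [-2.012, -2.27, -0.14]
wrist_force: [-1.7, 0.6, -1.2]
width: 0.003
t 3.85 p [ 0.5041 -0.3613  0.2264] x [-0.119  0.983  0.14 ] y [ 0.993  0.12  -0.001] z [-0.018  0.139 -0.99 ] q [-0.69  0.36  1.84  0.11  1.05 -0.87] F [-1.7   0.65 -1.18] w 0.003
tip [ 0.501  -0.3374  0.0551]
[[289.65987715 230.12023392]]
```

View pics/scenec4.png

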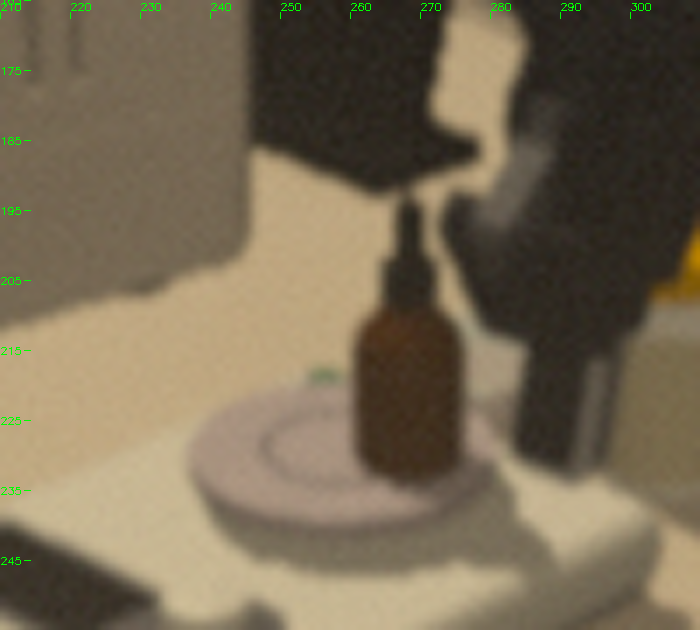

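```bash
python3 -m creep '[{"slide":[0.2,0,0.028],"angular":[0,0,0]},{"slide":[0.2,0,0.028],"angular":[0,0,0]},{"slide":[0.08,0,0.011],"angular":[0,0,0]},{"slide":[0.08,0,0.011],"angular":[0,0,0]},{"slide":[0.08,0,0.011],"angular":[0,0,0]}]'
python3 -m creep '[{"slide":[0.08,0,0.011],"angular":[0,0,0]},{"slide":[0.08,0,0.011],"angular":[0,0,0]},{"slide":[0.08,0,0.011],"angular":[0,0,0]},{"slide":[0.08,0,0.011],"angular":[0,0,0]},{"slide":[0,0,0],"angular":[0,0,0]}]'
python3 -c "
from h import *
look(5)"
```

```text
time: 4.32
tool_pos: [0.5027, -0.3452, 0.2276]
tcp_rot: [-2.012, -2.272, -0.141]
wrist_force: [-0.6, 0.3, 0.3]
width: 0.0
time: 4.73
tool_pos: [0.5015, -0.3372, 0.2268]
tcp_rot: [-2.012, -2.271, -0.141]
wrist_force: [0.3, -0.1, -0.3]
width: -0.004
t 4.73 p [ 0.5015 -0.3372  0.2268] x [-0.119  0.983  0.139] y [0.993 0.121 0.   ] z [-0.017  0.138 -0.99 ] q [-0.66  0.33  1.88  0.11  1.04 -0.85] F [ 0.3  -0.09 -0.33] w -0.004
tip [ 0.4986 -0.3133  0.0555]
[[277.55037881 226.6753191 ]]
```

View pics/scenec5.png

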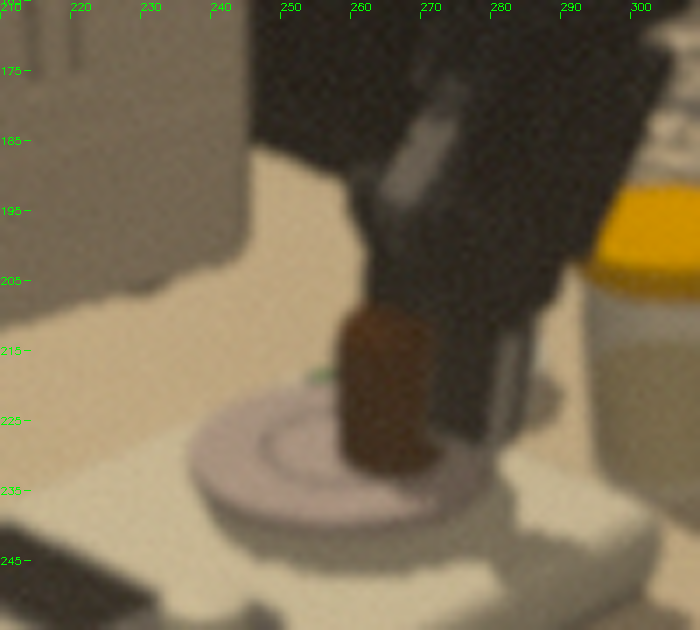

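```bash
python3 -m creep '[{"slide":[0.08,0,0.011],"angular":[0,0,0]},{"slide":[0.08,0,0.011],"angular":[0,0,0]},{"slide":[0.08,0,0.011],"angular":[0,0,0]},{"slide":[0.08,0,0.011],"angular":[0,0,0]},{"slide":[0.05,0,0.007],"angular":[0,0,0]}]'
python3 -m creep '[{"slide":[0,0,0],"angular":[0,0,0]},{"slide":[-0.2,0,-0.028],"angular":[0,0,0]},{"slide":[-0.6,0,-0.08],"angular":[0,0,0]},{"slide":[0,0,0],"angular":[0,0,0]}]'
python3 -c "
from h import *
look(6)"
```

```text
time: 5.2
tool_pos: [0.5003, -0.3279, 0.2267]
tcp_rot: [-2.012, -2.271, -0.141]
wrist_force: [0.3, -0.8, -0.2]
width: -0.002
time: 5.53
tool_pos: [0.5033, -0.3508, 0.2271]
tcp_rot: [-2.015, -2.272, -0.14]
wrist_force: [0.2, -0.6, 0.9]
width: 0.004
t 5.53 p [ 0.5033 -0.3508  0.2271] x [-0.119  0.983  0.137] y [0.993 0.12  0.001] z [-0.015  0.136 -0.991] q [-0.68  0.34  1.86  0.11  1.04 -0.86] F [ 0.21 -0.63  0.87] w 0.004
tip [ 0.5007 -0.3273  0.0558]
[[284.78383205 228.27761473]]
```

View pics/scenec6.png

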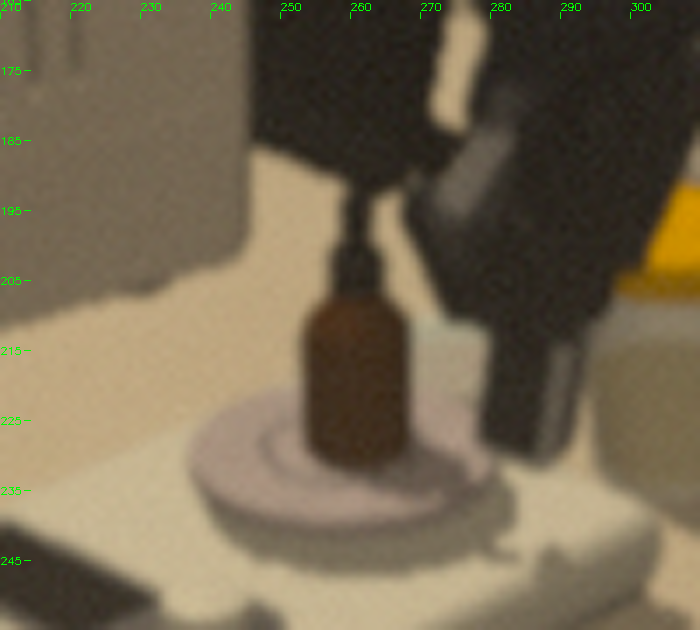

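```bash
python3 - <<'E'
from h import *
c=lambda x,y:('scene',210+(x+.5)/7-.5,165+(y+.5)/7-.5)
a=np.linspace(0,2*np.pi,73)
def ext(x,y,r,z):
    q=proj('scene',np.stack([x+r*np.cos(a),y+r*np.sin(a),0*a+z],1)); q=(q-[210,165]+.5)*7-.5
    return q[:,0].min(),q[:,0].max(),q[:,1].min(),q[:,1].max()
from scipy.optimize import least_squares
z=.044
f=least_squares(lambda p:np.array(ext(p[0],p[1],.04,z))[[0,1,3]]-[187,498,531],[.49,-.28]).x
print('pan',f,ext(*f,.04,z),'ring',ext(*f,.0205,z))
for nm,l,r,b in(('start',355,464,484),('now',302,410,471)):
    g=least_squares(lambda p:np.array(ext(p[0],p[1],.014,z))[[0,1,3]]-[l,r,b],[.49,-.28]).x
    print(nm,g,ext(*g,.014,z),'off',(g-f)*1000)
E
```

```text
pan [ 0.48743861 -0.27986536] (np.float64(184.6176652004691), np.float64(500.38793667291094), np.float64(386.69173410254405), np.float64(530.6177141584761)) ring (np.float64(261.7506548066067), np.float64(423.4846710508647), np.float64(419.72158906641084), np.float64(493.40269386508317))
start [ 0.49639529 -0.29432246] (np.float64(354.245865791584), np.float64(464.7542686374182), np.float64(433.5215039567872), np.float64(483.95551030995307)) off [  8.95667994 -14.45709157]
now [ 0.49393812 -0.27914839] (np.float64(301.0994171594706), np.float64(410.9014329665917), np.float64(421.1967457670945), np.float64(470.94677508801635)) off [6.49951309 0.71697365]
```

The scene-only fit puts the bottle 6.5 mm off in x, while the top-view prediction puts it about 5 mm short in y. The two disagree, so I'll clear the arm for a top view.

```bash
python3 -m creep '[{"slide":[-0.6,0,-1],"angular":[0,0,0]},{"slide":[-0.6,0,-1],"angular":[0,0,0]},{"slide":[-0.6,0,-1],"angular":[0,0,0]},{"slide":[-1,-0.6,-0.5],"angular":[0,0,0]},{"slide":[-1,-0.6,-0.5],"angular":[0,0,0]}]'
python3 -m creep '[{"slide":[-1,-0.6,0],"angular":[0,0,0]},{"slide":[-1,-0.6,0],"angular":[0,0,0]},{"slide":[-1,-0.6,0],"angular":[0,0,0]},{"slide":[-1,-0.6,0],"angular":[0,0,0]},{"slide":[0,0,0],"angular":[0,0,0]}]'
python3 -c "
from h import *
look(7,True)"
```

```text
time: 6.0
tool_pos: [0.4866, -0.4603, 0.3146]
tcp_rot: [-2.012, -2.274, -0.141]
wrist_force: [1.1, -0.8, -1.0]
width: 0.001
time: 6.42
tool_pos: [0.4353, -0.5691, 0.2975]
tcp_rot: [-2.017, -2.267, -0.137]
wrist_force: [-0.1, -0.3, -0.6]
width: -0.0
t 6.42 p [ 0.4353 -0.5691  0.2975] x [-0.115  0.984  0.137] y [ 0.993  0.116 -0.002] z [-0.018  0.136 -0.991] q [-0.97  0.45  1.55  0.07  1.26 -1.11] F [-0.09 -0.27 -0.63] w -0.0
tip [ 0.4322 -0.5456  0.1261]
[[387.3689381  243.64942707]]
```

View pics/scenec7.png

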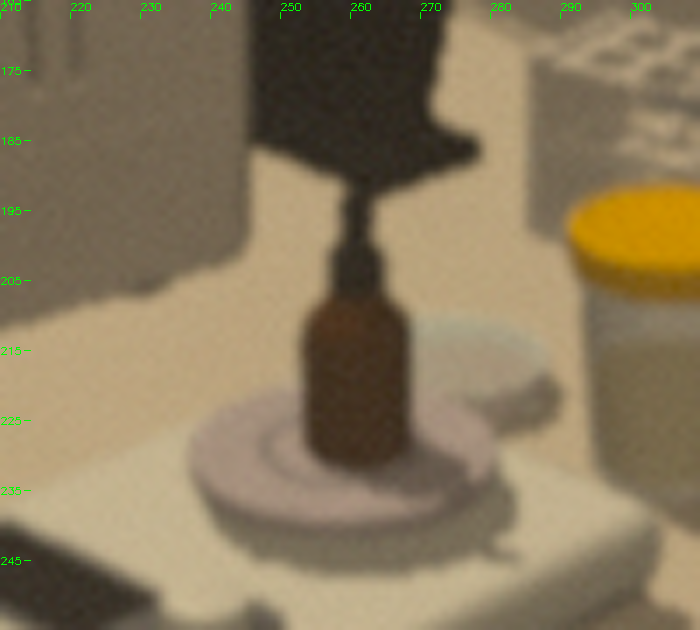

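View pics/topc7.png

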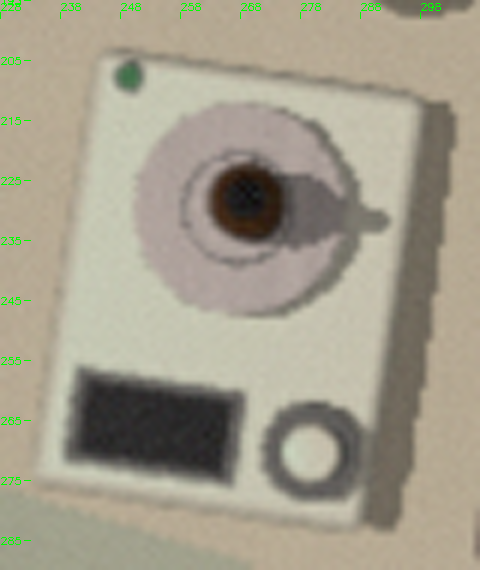

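```bash
python3 - <<'E'
from h import *
t=lambda x,y:('top',228+(x+.5)/6-.5,195+(y+.5)/6-.5)
pan=onz(*t(238.5,208.5),.044);print(pan)
for n,q in dict(start=(289,196),now=(248,204)).items(): print(n,(onz(*t(*q),.088)-pan)*1000,(onz(*t(*q),.075)-pan)*1000)
a=np.linspace(0,2*np.pi,37)
def draw(im,n,x,y,r,z,o,s,col):
    q=proj(n,np.stack([x+r*np.cos(a),y+r*np.sin(a),0*a+z],1));q=(q-o+.5)*s-.5
    cv2.polylines(im,[q.round().astype(int)],True,col,1)
im=cv2.imread('pics/topc7.png')
x,y=pan[:2]
draw(im,'top',x,y,.04,.044,[228,195],6,(0,255,0));draw(im,'top',x,y,.0205,.044,[228,195],6,(0,255,255))
b=onz(*t(248,204),.088); draw(im,'top',b[0],b[1],.014,.088,[228,195],6,(255,255,0));draw(im,'top',b[0],b[1],.014,.044,[228,195],6,(255,0,255))
cv2.imwrite('pics/ov7.png',cv2.resize(im[70:340,100:400],None,fx=2,fy=2))
E
```

```text
[ 0.49246261 -0.27587271  0.044     ]
start [  2.75110542 -19.87041347  44.        ] [  3.48241852 -19.54634771  31.        ]
now [-0.51556897 -5.36239636 44.        ] [ 0.1651827  -4.81377621 31.        ]
```

View pics/ov7.png

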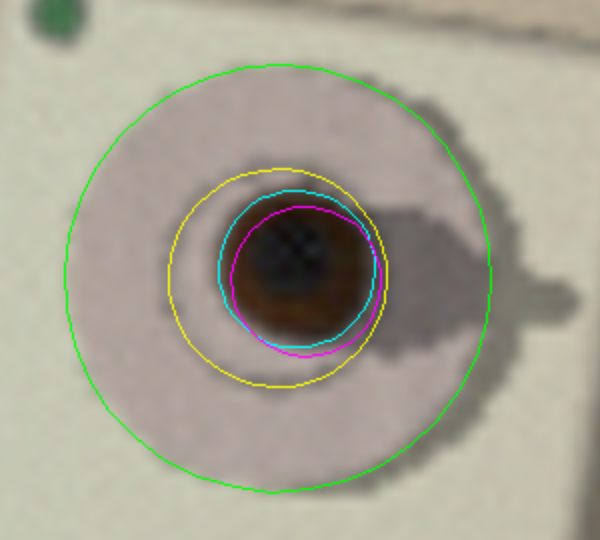

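In the top view the bottle (248,204) is about 5 mm short of the ring centre (238,208), towards −y. One more light tap of about 4.5 mm along the same line should do it.

```bash
python3 -m creep '[{"slide":[1,0.6,0],"angular":[0,0,0]},{"slide":[1,0.6,0],"angular":[0,0,0]},{"slide":[1,0.6,0],"angular":[0,0,0]},{"slide":[1,0.6,0],"angular":[0,0,0]},{"slide":[1,0.6,0.5],"angular":[0,0,0]}]'
python3 -m creep '[{"slide":[1,0.6,0.5],"angular":[0,0,0]},{"slide":[0.6,0,1],"angular":[0,0,0]},{"slide":[0.6,0,1],"angular":[0,0,0]},{"slide":[0.6,0,0.9],"angular":[0,0,0]},{"slide":[0,0,0],"angular":[0,0,0]}]'
python3 -c "
from h import *
st()"
```

```text
time: 6.93
tool_pos: [0.4994, -0.4294, 0.3068]
tcp_rot: [-2.014, -2.275, -0.142]
wrist_force: [0.6, 0.2, 0.8]
width: 0.003
time: 7.35
tool_pos: [0.5007, -0.3427, 0.2242]
tcp_rot: [-2.001, -2.265, -0.141]
wrist_force: [-1.1, 1.4, -1.6]
width: -0.001
t 7.35 p [ 0.5007 -0.3427  0.2242] x [-0.121  0.981  0.148] y [ 0.992  0.124 -0.007] z [-0.025  0.146 -0.989] q [-0.67  0.34  1.87  0.11  1.05 -0.86] F [-1.12  1.37 -1.62] w -0.001
```

```bash
python3 -m creep '[{"slide":[0,0,-0.08],"angular":[0,0,0]},{"slide":[0,0,0],"angular":[0,0,0]}]'
python3 -c "
from h import *
look(8)"
```

```text
time: 7.52
tool_pos: [0.5039, -0.3491, 0.2328]
tcp_rot: [-2.012, -2.274, -0.141]
wrist_force: [-0.2, -0.9, 0.1]
width: -0.002
t 7.52 p [ 0.5039 -0.3491  0.2328] x [-0.12   0.983  0.137] y [0.993 0.121 0.002] z [-0.015  0.137 -0.991] q [-0.67  0.33  1.86  0.11  1.05 -0.86] F [-0.22 -0.86  0.08] w -0.002
tip [ 0.5013 -0.3255  0.0614]
[[284.16636198 224.98122936]]
```

View pics/scenec8.png

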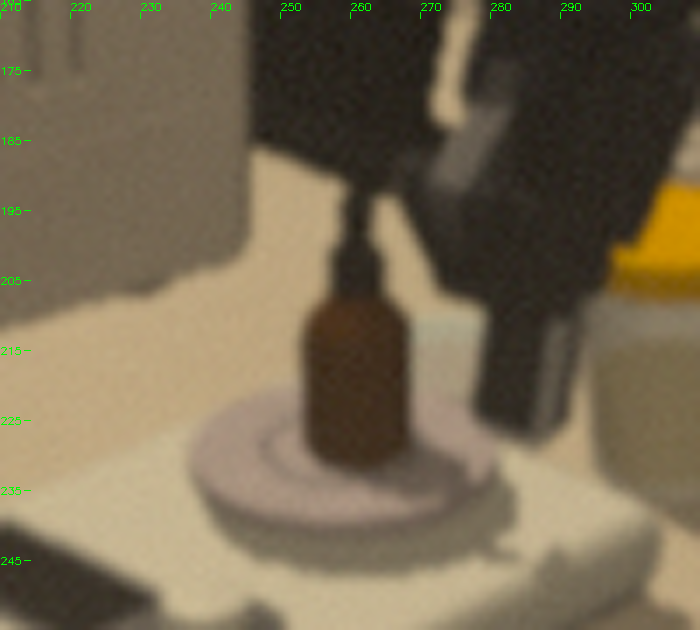

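```bash
python3 -m creep '[{"slide":[-0.03,-0.06,0.24],"angular":[0,0,0]},{"slide":[0.28,0,0.04],"angular":[0,0,0]},{"slide":[0.28,0,0.04],"angular":[0,0,0]},{"slide":[0,0,0],"angular":[0,0,0]},{"slide":[0.08,0,0.011],"angular":[0,0,0]}]'
python3 -m creep '[{"slide":[0.08,0,0.011],"angular":[0,0,0]},{"slide":[0.08,0,0.011],"angular":[0,0,0]},{"slide":[0.08,0,0.011],"angular":[0,0,0]},{"slide":[0.08,0,0.011],"angular":[0,0,0]},{"slide":[0.08,0,0.011],"angular":[0,0,0]}]'
python3 -m creep '[{"slide":[0,0,0],"angular":[0,0,0]},{"slide":[0,0,0],"angular":[0,0,0]}]'
```

```text
time: 7.98
tool_pos: [0.4993, -0.3328, 0.2252]
tcp_rot: [-2.012, -2.271, -0.141]
wrist_force: [0.3, 0.2, 0.2]
width: -0.001
time: 8.4
tool_pos: [0.4983, -0.3228, 0.2252]
tcp_rot: [-2.012, -2.271, -0.141]
wrist_force: [0.1, -0.2, 1.1]
width: -0.003
time: 8.57
tool_pos: [0.4982, -0.3227, 0.2251]
tcp_rot: [-2.012, -2.271, -0.141]
wrist_force: [-0.2, -0.8, -0.8]
width: -0.001
```

```bash
python3 -m creep '[{"slide":[-0.2,0,-0.028],"angular":[0,0,0]},{"slide":[-0.9,0,-0.12],"angular":[0,0,0]},{"slide":[-0.6,0,-1],"angular":[0,0,0]},{"slide":[-0.6,0,-1],"angular":[0,0,0]},{"slide":[-0.6,0,-1],"angular":[0,0,0]}]'
python3 -m creep '[{"slide":[-1,-0.6,-0.5],"angular":[0,0,0]},{"slide":[-1,-0.6,-0.5],"angular":[0,0,0]},{"slide":[-1,-0.6,0],"angular":[0,0,0]},{"slide":[-1,-0.6,0],"angular":[0,0,0]},{"slide":[-1,-0.6,0],"angular":[0,0,0]}]'
python3 -m creep '[{"slide":[-1,-0.6,0],"angular":[0,0,0]},{"slide":[0,0,0],"angular":[0,0,0]},{"slide":[0,0,0],"angular":[0,0,0]}]'
python3 -c "
from h import *
look(9,True)"
```

```text
time: 8.98
tool_pos: [0.508, -0.406, 0.293]
tcp_rot: [-2.011, -2.27, -0.141]
wrist_force: [1.0, 0.9, -0.1]
width: 0.001
time: 9.4
tool_pos: [0.4483, -0.5422, 0.3006]
tcp_rot: [-2.013, -2.271, -0.14]
wrist_force: [0.5, 0.7, -0.7]
width: -0.004
time: 9.65
tool_pos: [0.4359, -0.5685, 0.296]
tcp_rot: [-2.015, -2.267, -0.141]
wrist_force: [-0.2, -0.1, 0.3]
width: -0.004
t 9.65 p [ 0.4359 -0.5685  0.296 ] x [-0.116  0.983  0.14 ] y [ 0.993  0.118 -0.   ] z [-0.017  0.139 -0.99 ] q [-0.97  0.46  1.56  0.07  1.26 -1.11] F [-0.2  -0.07  0.29] w -0.004
tip [ 0.433  -0.5444  0.1247]
[[386.73595046 244.07671976]]
```

View pics/scenec9.png

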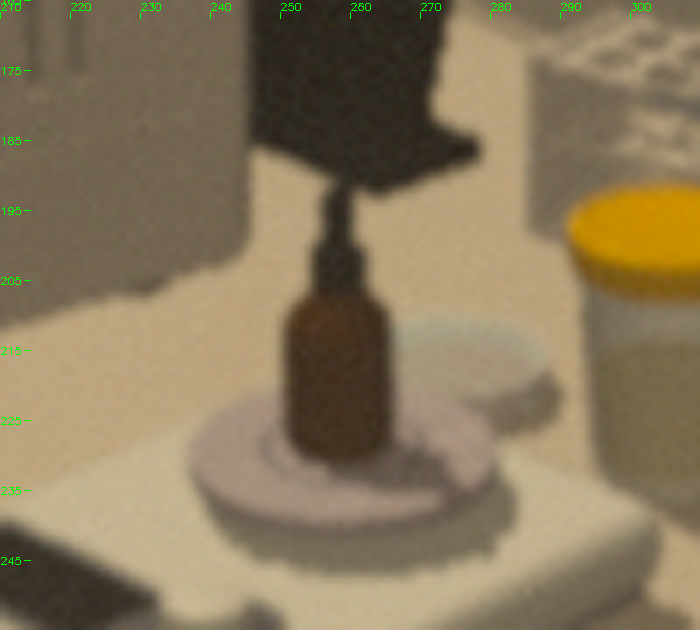

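View pics/topc9.png

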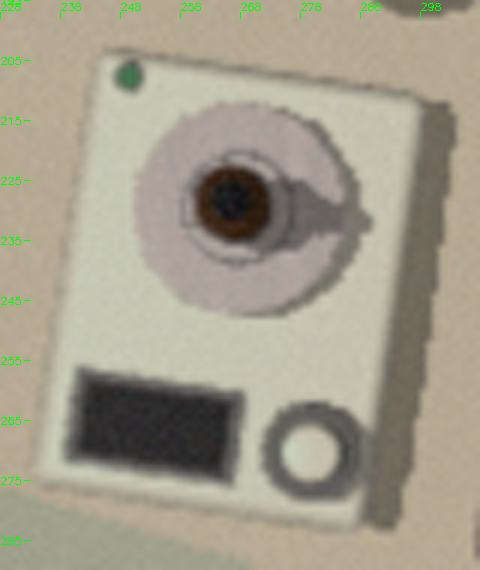

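Centred in the top view, but the scene view hints at a depth offset. I'll average several frames and overlay the model to settle it.

```bash
python3 - <<'E'
from h import *
for n in('scene','top'):
    im=np.mean([imaging.read_camera(n)[0].astype(float) for _ in range(8)],0)[:,:,::-1]
    np.save(f'pics/avg_{n}.npy',im)
o=dict(scene=(230,195),top=(243,205)); S=12;W,H=(55,50)
a=np.linspace(0,2*np.pi,73)
out=[]
for n in o:
    im=np.load(f'pics/avg_{n}.npy');x0,y0=o[n]
    c=cv2.resize(im[y0:y0+H,x0:x0+W],None,fx=S*.6,fy=S*.6,interpolation=cv2.INTER_CUBIC)
    c=np.clip((c-c.min())*255/(c.max()-c.min()),0,255)
    out.append(cv2.convertScaleAbs(c))
cv2.imwrite('pics/avg9.png',np.hstack(out))
im=np.load('pics/avg_scene.npy').mean(2)
for col in(246,248,250,252,257,258,259,262): print(col,im[213:246,col].round().astype(int))
im=np.load('pics/avg_scene.npy').mean(2)
for row in(227,229,231,233): print(row,im[row,234:286].round().astype(int))
E
```

```text
246 [158 157 157 158 158 158 157 155 151 145 144 144 143 141 138 137 137 141
 144 146 146 145 144 140 127 109  97  98 103 105 111 128 151]
248 [157 157 157 157 157 158 156 152 148 144 143 141 139 131 126 125 127 126
 132 140 143 144 145 144 136 120 101  96 102 105 106 117 145]
250 [104 102 102 103 104 107 108 105 100 100 102 100  98 102 113 124 135 137
 132 130 134 141 144 144 139 126 107  98  99 103 106 115 138]
252 [ 50  49  48  50  50  52  50  50  50  51  52  51  51  49  56  64  87 112
 130 133 135 138 144 143 140 130 112  99 100 103 104 106 116]
257 [ 51  50  50  48  49  48  49  50  49  49  49  51  50  50  50  51  50  57
  75  95 111 128 140 145 146 139 122 104  99 102 104 105 106]
258 [ 50  51  50  50  48  51  49  50  49  49  50  50  49  49  51  49  50  56
  68  84 105 125 140 146 146 138 122 103  97 100 104 105 106]
259 [ 51  48  50  49  49  49  49  49  49  50  48  49  49  49  50  49  50  53
  68  84 102 123 142 147 146 138 120 103  98 100 104 105 106]
262 [ 49  47  48  49  49  49  47  47  48  49  49  48  49  47  48  48  52  61
  75  84  92 115 135 144 142 132 113  98  95 100 1
[... 175 characters left out ...]
147 147 148 146 146 146 140 130 122 127 130 135 140]
229 [172 169 160 150 145 144 145 144 143 143 144 143 137 125 127 135 135 115
  87  64  52  51  51  50  50  50  50  50  52  55  62  76  85  92  95  94
  98 115 124 131 140 144 144 143 143 142 143 152 160 163 160 159]
231 [173 169 157 144 141 143 144 144 143 144 144 145 144 140 132 129 132 136
 130 119 110 103  90  75  68  68  70  72  75  80  84  88  88  84  82  83
  88  89  91 105 128 139 143 144 142 132 125 141 164 171 171 169]
233 [173 171 162 142 127 132 140 143 145 145 146 145 146 145 143 139 134 134
 135 133 132 131 125 111 105 102  99  96  92  88  87  89  87  88  89  89
  89  89  91  92 104 121 133 133 122 105 100 117 143 162 170 171]
```

View pics/avg9.png

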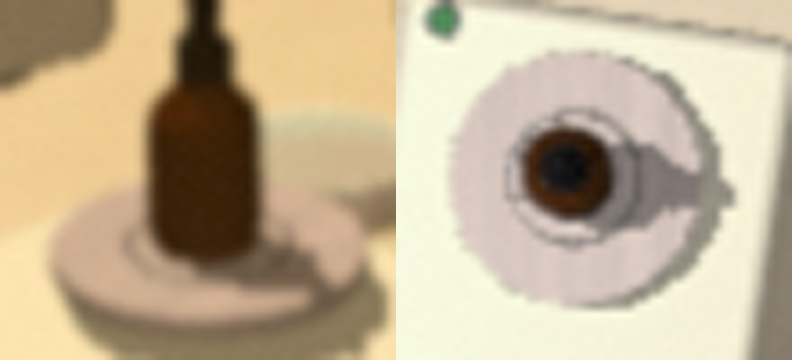

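Sideways the two views agree on centring. In depth they differ by about 0–3.5 mm, which is inside the 6 mm tolerance. I'll straighten the tool and go over the key.

```bash
python3 -m creep '[{"slide":[0,0,0],"angular":[0,-1,0]},{"slide":[0,0,0],"angular":[0,-1,0]},{"slide":[0.96,0,0],"angular":[0,0,0]},{"slide":[0.96,0,0],"angular":[0,0,0]},{"slide":[0.96,0,0],"angular":[0,0,0]}]'
python3 -m creep '[{"slide":[0.96,0,0],"angular":[0,0,0]},{"slide":[0.96,0,0],"angular":[0,0,0]},{"slide":[0.96,0,0],"angular":[0,0,0]},{"slide":[0.96,0,0],"angular":[0,0,0]},{"slide":[0.96,0,0],"angular":[0,0,0]}]'
python3 -m creep '[{"slide":[0.96,0,0],"angular":[0,0,0]},{"slide":[0.96,0,0],"angular":[0,0,0]},{"slide":[0.96,0,0],"angular":[0,0,0]},{"slide":[0,0,0],"angular":[0,0,0]},{"slide":[0,0,0],"angular":[0,0,0]}]'
python3 -c "
from h import *
look(10)"
```

```text
time: 10.97
tool_pos: [0.4282, -0.4946, 0.2967]
tcp_rot: [-2.084, -2.351, -0.0]
wrist_force: [0.5, -0.2, -0.6]
width: 0.001
time: 11.38
tool_pos: [0.4137, -0.3751, 0.2969]
tcp_rot: [2.084, 2.351, 0.0]
wrist_force: [0.6, -0.1, -0.2]
width: -0.002
time: 11.8
tool_pos: [0.4052, -0.3038, 0.297]
tcp_rot: [2.081, 2.353, -0.0]
wrist_force: [0.1, 0.0, 0.9]
width: 0.001
t 11.8 p [ 0.4052 -0.3038  0.297 ] x [-0.122  0.993 -0.   ] y [0.993 0.122 0.   ] z [ 0. -0. -1.] q [-0.69  0.04  2.07 -0.    1.03 -0.81] F [0.06 0.05 0.89] w 0.001
tip [ 0.4053 -0.3039  0.124 ]
[[238.14834313 207.54491153]]
```

```bash
python3 -m creep '[{"slide":[-0.06,-0.1,1],"angular":[0,0,0]},{"slide":[0,0,1],"angular":[0,0,0]},{"slide":[0,0,0.4],"angular":[0,0,0]},{"slide":[0,0,0],"angular":[0,0,0]},{"slide":[0,0,0],"angular":[0,0,0]}]'
python3 -c "
from h import *
s,R=st();tip=s['tool_pos']+.173*R[:,2];print(tip,proj('scene',tip))
p,d=imaging.read_camera('scene');crop(p[:,:,::-1],195,195,100,90,7,'pics/scenec11.png')"
```

```text
time: 12.27
tool_pos: [0.403, -0.3071, 0.2365]
tcp_rot: [-2.083, -2.35, 0.0]
wrist_force: [-0.0, 0.3, 0.6]
width: 0.002
t 12.27 p [ 0.403  -0.3071  0.2365] x [-0.12   0.993  0.001] y [ 0.993  0.12  -0.001] z [-0.001  0.001 -1.   ] q [-0.7   0.12  2.11 -0.    0.91 -0.82] F [-0.02  0.28  0.62] w 0.002
[ 0.40282624 -0.30694199  0.06350555] [[239.62916272 242.68785402]]
```

View pics/scenec11.png

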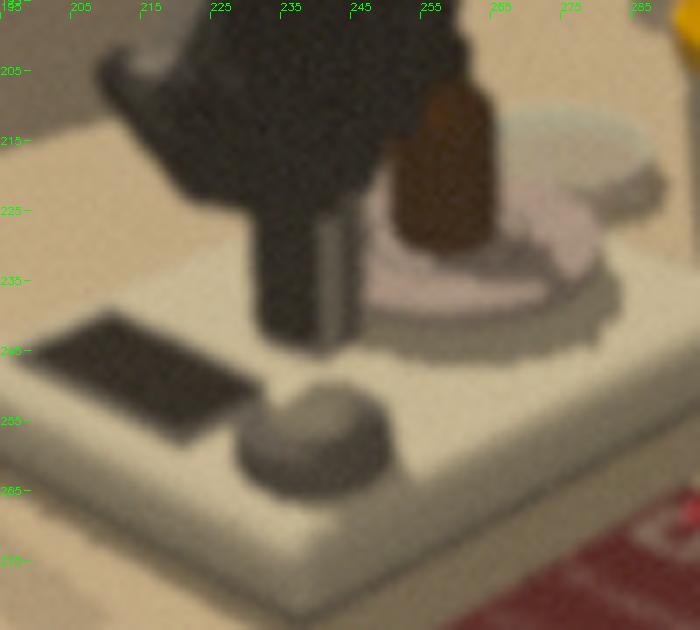

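```bash
python3 -m creep '[{"slide":[0,0.02,0.2],"angular":[0,0,0]},{"slide":[0,0,0.2],"angular":[0,0,0]},{"slide":[0,0,0.06],"angular":[0,0,0]},{"slide":[0,0,0.06],"angular":[0,0,0]},{"slide":[0,0,0],"angular":[0,0,0]}]'
python3 -m creep '[{"slide":[0,0,0.04],"angular":[0,0,0]},{"slide":[0,0,0.04],"angular":[0,0,0]},{"slide":[0,0,0],"angular":[0,0,0]}]'
```

```text
time: 12.73
tool_pos: [0.4036, -0.3065, 0.2239]
tcp_rot: [2.083, 2.351, -0.0]
wrist_force: [0.1, 0.0, 0.7]
width: 0.002
time: 12.98
tool_pos: [0.4036, -0.3064, 0.222]
tcp_rot: [2.083, 2.351, 0.0]
wrist_force: [-1.0, 0.4, 1.9]
width: -0.004
```

```bash
python3 -m creep '[{"slide":[0,0,0.04],"angular":[0,0,0]},{"slide":[0,0,0.04],"angular":[0,0,0]},{"slide":[0,0,0],"angular":[0,0,0]}]'
python3 -m creep '[{"slide":[0,0,0.04],"angular":[0,0,0]},{"slide":[0,0,0],"angular":[0,0,0]}]'
```

```text
time: 13.23
tool_pos: [0.4036, -0.3065, 0.2199]
tcp_rot: [2.083, 2.351, 0.0]
wrist_force: [-1.5, 1.0, 3.3]
width: 0.0
time: 13.4
tool_pos: [0.4037, -0.3065, 0.2194]
tcp_rot: [2.083, 2.351, 0.0]
wrist_force: [-1.7, 1.2, 6.1]
width: 0.0
```

```bash
python3 -m creep '[{"slide":[0,0,0.04],"angular":[0,0,0]},{"slide":[0,0,0],"angular":[0,0,0]}]'
python3 -m creep '[{"slide":[0,0,0.04],"angular":[0,0,0]},{"slide":[0,0,0],"angular":[0,0,0]},{"slide":[0,0,0],"angular":[0,0,0]}]'
```

```text
time: 13.57
tool_pos: [0.4038, -0.3066, 0.2193]
tcp_rot: [-2.083, -2.351, 0.0]
wrist_force: [-2.8, 3.0, 13.6]
width: 0.0
time: 13.82
tool_pos: [0.4038, -0.3066, 0.2191]
tcp_rot: [-2.083, -2.351, 0.0]
wrist_force: [-5.0, 4.3, 19.4]
width: -0.002
```

The key is on its stop: the tip stays at z≈0.046 while the force climbs to 19 N. Now I release, retreat and check.

```bash
python3 -m creep '[{"slide":[0,0,-0.2],"angular":[0,0,0]},{"slide":[0,0,-0.5],"angular":[0,0,0]},{"slide":[0,0,-1],"angular":[0,0,0]},{"slide":[0,0,-1],"angular":[0,0,0]},{"slide":[0,0,-1],"angular":[0,0,0]}]'
python3 -m creep '[{"slide":[-1,0,0],"angular":[0,0,0]},{"slide":[-1,0,0],"angular":[0,0,0]},{"slide":[-1,0,0],"angular":[0,0,0]},{"slide":[-1,0,0],"angular":[0,0,0]},{"slide":[-1,0,0],"angular":[0,0,0]}]'
python3 -m creep '[{"slide":[-1,0,0],"angular":[0,0,0]},{"slide":[-1,0,0],"angular":[0,0,0]},{"slide":[-1,0,0],"angular":[0,0,0]},{"slide":[-1,0,0],"angular":[0,0,0]},{"slide":[-1,0,0],"angular":[0,0,0]}]'
python3 -m creep '[{"slide":[-0.5,0,0],"angular":[0,0,0]},{"slide":[0,0,0],"angular":[0,0,0]},{"slide":[0,0,0],"angular":[0,0,0]}]'
python3 -c "
from h import *
look(12,True)
p,d=imaging.read_camera('top');cv2.imwrite('pics/top12.png',p[:,:,::-1])"
```

```text
time: 14.23
tool_pos: [0.4032, -0.3062, 0.3094]
tcp_rot: [-2.082, -2.35, 0.0]
wrist_force: [0.7, -0.0, 0.0]
width: -0.002
time: 14.65
tool_pos: [0.4186, -0.4315, 0.3088]
tcp_rot: [-2.083, -2.351, -0.0]
wrist_force: [0.0, 0.5, 0.1]
width: 0.003
time: 15.07
tool_pos: [0.4336, -0.5558, 0.3083]
tcp_rot: [-2.083, -2.351, -0.0]
wrist_force: [0.6, 0.9, 0.6]
width: -0.003
time: 15.32
tool_pos: [0.4349, -0.5673, 0.3082]
tcp_rot: [-2.083, -2.349, -0.001]
wrist_force: [-0.3, 0.0, -0.7]
width: 0.0
t 15.32 p [ 0.4349 -0.5673  0.3082] x [-0.12   0.993  0.001] y [ 0.993  0.12  -0.001] z [-0.001  0.001 -1.   ] q [-0.95  0.41  1.6   0.    1.14 -1.07] F [-0.33  0.02 -0.7 ] w 0.0
tip [ 0.4348 -0.567   0.1352]
[[403.3376625  241.49313997]]
```

View pics/topc12.png

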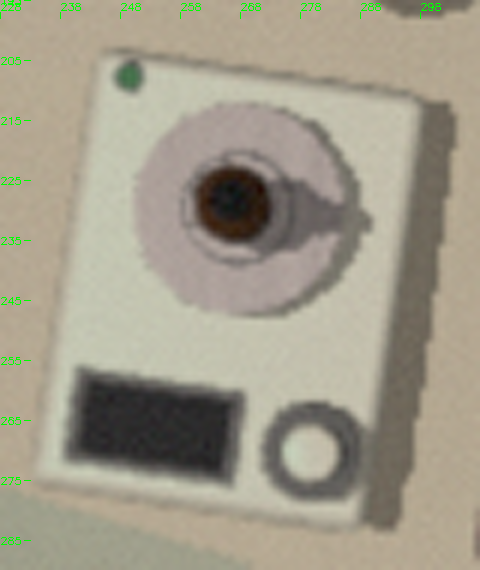

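View pics/scenec12.png

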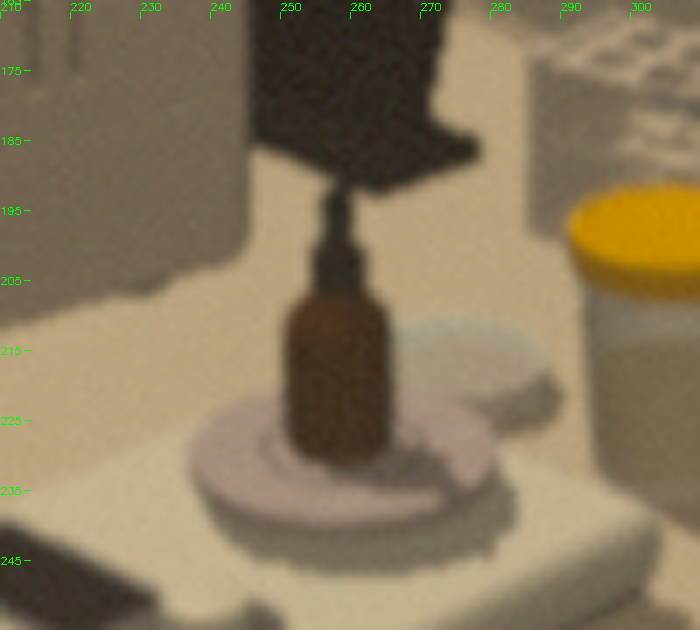

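View pics/top12.png

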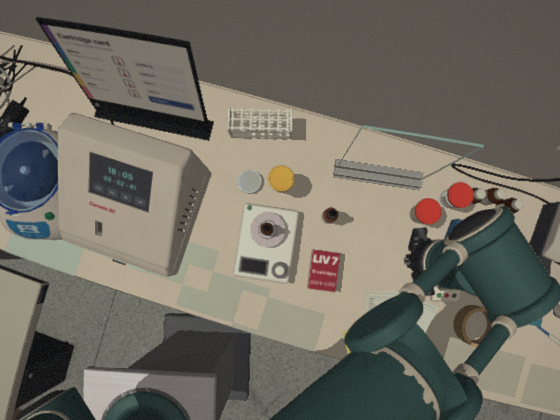

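The bottle stands upright inside the ring: its top-crop centre is about (233,204), against (238,208) for the ring. The cup, dish, dropper and box are at the same pixels as at the start.

```bash
python3 -c "
from workcell import order
print(order.finish_job())"
```

```text
the job is handed in; nothing more can be done
None
```

The small bottle now stands upright inside the ring on the pan. I pressed the scale's key fully down afterwards and handed the job in at about 15.5 s. No verdict is reported.

- **Moving the bottle:** I pushed it with the shut fingertips, tilted 8° so they touched only about 12 mm above the pan. It took one tap of about 15 mm and one of about 5 mm.
- **Key:** The fingertip stopped at about 46 mm above the worktop, which matches the key's full travel. The force then rose to about 19 N against the stop, well past the 4 N needed, before I released it.
- **Last checks:** The last pictures show the bottle upright, the arm clear of everything, and the other things on the bench where they started.
- **Disagreement:** The top view puts the bottle within about 1–2 mm of the ring's centre. The scene view agrees sideways but suggests about 3.5 mm more in its depth direction, and one rougher reading of it gave more. That camera also disagreed with the top one by several millimetres on the pan and key, so I trusted the top view. A 3.5 mm offset would still be inside the 6 mm limit.

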